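# Shift the roller mixer's gear lever through its H-gate

### The job

The gear lever on top of the white roller mixer stands in the gate slot marked with one stud. Push it gently with the fingertips through the H-shaped gate into the slot marked with three studs, fully home against the end of that slot, and leave it there. Only push: do not grip the lever or lean hard on it, and leave the bottle, the tape roll and the marker beside the mixer where they are.

Things in the scene. Friction and masses are not known exactly. Their poses are not given: they have to be found in the camera images.
- mixer: Bench roller mixer, fixed to the table: white casing 168 x 152 mm (its x, y), 110 mm high, with an aluminium gate plate on top. Origin under the casing's centre, on the table; at yaw 0 its x points away from the robot, y left, z up. A roller bed with a tube on it, 78 mm high, extends from the left side to y = +200 mm.
- gate_center (a point): Centre of the H-gate, on the plate's top, 110 mm over the mixer's origin, same axes. Slots are 16 mm wide: a cross channel along y at x = 0 and two straight slots along x at y = +25 and -25 mm, open from x = -32 to +32 mm, so four slot ends: near/far, left/right. The lever's steel shaft, 10 mm thick, runs in them and can change sides only along the cross channel.
- lever_pivot (a point): Gimbal of the lever, 10 mm above the table over the mixer's origin, same axes. A point at length L up the lever stands, from here, at x = L sin(fore), y = L cos(fore) sin(side), z = L cos(fore) cos(side).
- lever_fore (a joint): Fore-and-aft tilt of the lever, rad: 0 in line with the cross channel, positive away from the robot (mixer +x), negative towards it. The slot ends stop it at about +0.26 and -0.26. It stays where it is left (friction, about 2 to 3 N at the grip, no spring).
- lever_side (a joint): Sideways tilt of the lever, rad: positive to the left (mixer +y). About +0.25 in the left slots and -0.25 in the right slots, with a play of about 0.03 either way. The same friction, no spring.
- grip_center (a point): Centre of the lever's black ball grip, 32 mm thick, L = 180 mm from the pivot (so 179 to 190 mm above the table). Below it a collar 14 to 20 mm thick goes down to L = 156 mm, then comes the bare shaft. There is open space on all sides of it, and nothing above.
- shaft_at_gate (a point): Point on the shaft's axis at L = 100 mm, at the level of the gate plate. Fully home in a slot it stands 25 to 27 mm (horizontally) from the origin of the tile that marks that slot.
- tile_1: White marking tile 20 x 48 x 3 mm with ONE black stud, fixed on the gate plate just beyond the end of the near left slot. Origin under its centre. The lever starts in this slot.
- tile_2: The same tile with TWO studs, beyond the end of the far left slot.
- tile_3: The same tile with THREE studs in a row: the wanted slot. It lies beyond the end of the near right or the far right slot (mixer x = -52 or +52 mm, y = -25 mm); this varies.
- tile_4: The same tile with FOUR studs, beyond the end of the other right slot.
- bottle: Small brown reagent bottle with a black cap, 34 mm wide, 63 mm high, standing left of the casing in front of the roller bed; origin under its centre. Bystander.
- tape: Roll of tape, 61 mm wide, 19 mm high, lying left of the casing behind the roller bed; origin under its centre. Bystander.
- marker: Marker pen, 144 mm long, 22 mm wide, lying to the left of the roller bed; origin under its centre. Bystander.

How it is judged:
By the outcome, as a careful person would: the job done as asked, in the order asked, and still so for the second after the job is handed in, with the robot touching nothing.
It also fails if it takes over 48 s, if anything falls off the work surface, if the arm or the gripper's body presses on something with over 40 N, if the wrist force passes 120 N, or if a joint passes its speed limit or range.

### The arm

A 7-joint arm with a two-finger parallel gripper is mounted at the origin on a cart in front of the work surface, level with it; the furniture and walls round the work are solid. World frame = base frame: x ahead of the robot, y to its left, z up, the work surface at z = 0. Lengths are in m, angles in rad, forces in N, time in s.
With the tool pointing down it reaches from about 0.425 to 0.925 m from the base axis. Payload 6.8 kg.
Tool frame: the origin (TCP) lies at the very end of the fingers, on their centre line; the grasp point (between the pads) lies 19 mm behind it; z points along the fingers, y is the line along which they close (so a half turn about z gives the same grasp; the last joint's range is limited). The gripper opens to 85 mm and grips with 20 to 120 N. Pads are 22 mm wide; open, the fingers measure 114 mm over their backs; the gripper's body (76 mm by 85 mm) begins 54 mm behind the grasp point. The pads swing forward as they close: fully open they stand 13 mm farther back than shut.
Start: joints at [-1.331, 0.477, 0.022, 1.555, -0.011, 1.109, -0.083], TCP at [0.23, 0.635, 0.203] pointing down, gripper open.
Joint ranges: [-2.96, 2.96], [-0.34, 2.1], [-1.41, 1.46], [0.24, 2.44], [-1.37, 4.51], [0.17, 1.92], [-2.96, 2.96]. Speed limits (rad/s): [2.39, 2.39, 3.14, 3.14, 3.14, 3.14, 3.14].

### API

Orientations are given as a unit quaternion [w, x, y, z].
In Python, from station import get_obs, read_camera, hand_in gives the robot as it stands.
- The arm moves only by the tool arm_command, never from a script. Its argument "commands" is one flat list of numbers, 7 for each row, row after row: the shift along the tool's x, y, z in m, then the turn, a rotation vector about the tool's x, y, z in degrees, then the opening, from 0 (shut) to 1 (fully open). In form: [tx, ty, tz, rx, ry, rz, fingers, tx, ty, tz, rx, ry, rz, fingers, ...]. A call has 1 to 8 rows; each row is the pose to reach, as a shift and turn from the pose commanded when the call began, along the tool's axes at that moment; what a row does not reach only later rows make up. A row lasts 1/10 s, in which the tool goes at most 50 mm and 8.59 degrees, less where a joint would pass 70% of its speed; a pose out of reach is approached as far as the arm can. A call with a gripper value outside its range is refused whole. The fingers move at their own pace and stop on an object; "force" is the grip in N (left out, the last holds). Time passes only in rows, so rows that repeat a pose let the fingers close. It gives the time, the measured TCP pose, the force, the opening and the grip force at its end, in the units of the state.
- get_obs(): the state, without advancing time (a new reading comes with each control period).
- read_camera(name): name is "scene" or "top"; returns a dict with "img" (420x560x3 uint8, red, green, blue), "camera_matrix" (3x3 intrinsics, pixels), "pose" (4x4, takes a point from camera to world coordinates). Camera axes: x right, y down, z forward; pixel columns grow to the right and rows downward; lengths in m; the calibration is good to about 2 mm. A picture is of the moment at which its call begins. There is no depth.
- hand_in(): hands the job in; it is judged then, once.
The state is a dict: "t": time; "q": joint angles; "joint_vel": joint speeds; "joint_torque": joint torques, N m; "eef_pos": TCP position; "tool_rot": TCP orientation; "contact_force": force on the tool from outside, world axes, zero at the start; "torque": the same for the moment, N m; "gripper_width": opening from 0.0 (shut) to 1.0 (fully open); "grasp_force": force on a finger pad.
Only numpy, scipy, OpenCV 4.12 (cv2) and the standard library are available. Lean on these libraries where they do the work, as an engineer would, in place of code of your own. Each camera call takes 0.05 s, during which the arm holds its last target. There are 200 camera calls.

## Working session

There is one attempt and no reset: what is moved stays moved. The work goes in short steps, Python scripts to look and compute and a tool call to move; the robot and the scene stay as the last step left them, time stands still between calls to the robot, and variables do not carry over. Pictures are saved under pics/ and viewed, at most 12 in all, crops included, and the job is handed in when it is done.

Besides the shell and the picture viewer there is one more tool, called after ">>>" in YAML: its name, and indented under it one key for each argument. arm_command: Moves the arm, as the interface text tells. Its arguments: {"type":"object","properties":{"commands":{"type":"array","items":{"type":"number"}},"force":{"type":"number"}},"required":["commands"]}

```bash
mkdir -p pics; cat > h.py <<'E'
import numpy as np, cv2
from station import get_obs, read_camera
def snap(n,f):
    c=read_camera(n); cv2.imwrite(f'pics/{f}.png',c['img'][:,:,::-1]); np.savez(f'{f}.npz',K=c['camera_matrix'],P=c['pose']); return c
def proj(f,X):
    d=np.load(f'{f}.npz'); P=np.linalg.inv(d['P']); x=(np.atleast_2d(X)@P[:3,:3].T+P[:3,3])@d['K'].T; return x[:,:2]/x[:,2:]
def ray(f,uv):
    d=np.load(f'{f}.npz'); r=d['P'][:3,:3]@np.linalg.solve(d['K'],[*uv,1]); return d['P'][:3,3],r/np.linalg.norm(r)
def atz(f,uv,z):
    o,r=ray(f,uv); return o+r*(z-o[2])/r[2]
def tri(fs,uvs):
    A=np.zeros((3,3));b=np.zeros(3)
    for f,uv in zip(fs,uvs):
        o,r=ray(f,uv); M=np.eye(3)-np.outer(r,r); A+=M;b+=M@o
    return np.linalg.solve(A,b)
E
python3 - <<'E'
from h import *
for n in('scene','top'):
    c=snap(n,n+'0'); print(c['pose'].round(3).tolist())
o=get_obs(); print(o['eef_pos'],o['tool_rot'],o['t'],o['contact_force'])
E
```

```text
[[0.89, -0.242, 0.385, 0.172], [-0.455, -0.484, 0.747, -0.226], [0.006, -0.841, -0.541, 0.575], [0.0, 0.0, 0.0, 1.0]]
[[0.024, -0.99, 0.139, 0.359], [-1.0, -0.022, 0.015, 0.395], [-0.011, -0.14, -0.99, 1.082], [0.0, 0.0, 0.0, 1.0]]
[0.22989927 0.63402722 0.20231679] [-7.99925951e-05  1.73034896e-01  9.84915338e-01 -8.33499918e-04] 0.1 [-0.40297505 -0.43149571 -0.51747774]
```

View pics/scene0.png

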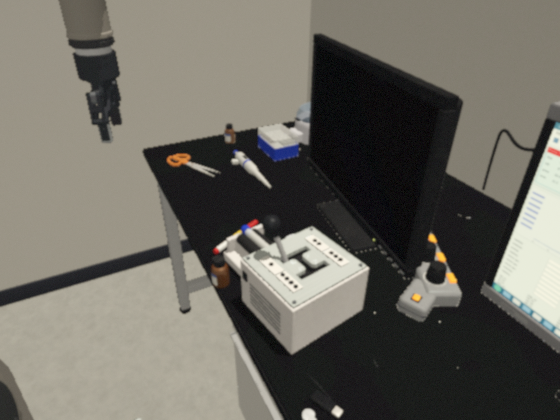

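View pics/top0.png

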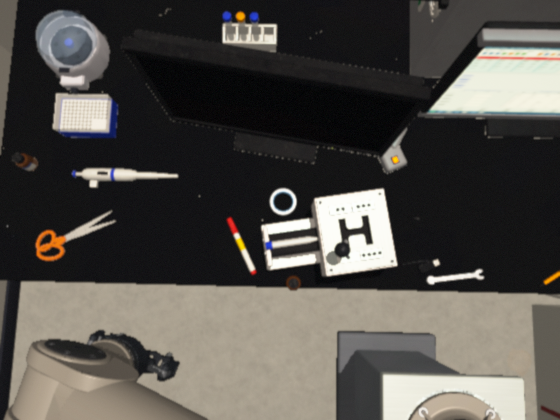

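The scene view shows the mixer with its lever tilted near-left. In the top view the casing spans about (315-397, 188-276), with the grip near (342,248). Next I'll zoom in on the tiles.

```bash
python3 - <<'E'
import cv2,numpy as np
a=cv2.imread('pics/top0.png')[180:285,300:405]; b=cv2.imread('pics/scene0.png')[205:350,230:375]
a=cv2.resize(a,(400,400),interpolation=2); b=cv2.resize(b,(400,400),interpolation=2)
cv2.imwrite('pics/c0.png',np.hstack([a,b]))
E
```

```text
(no output)
```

View pics/c0.png

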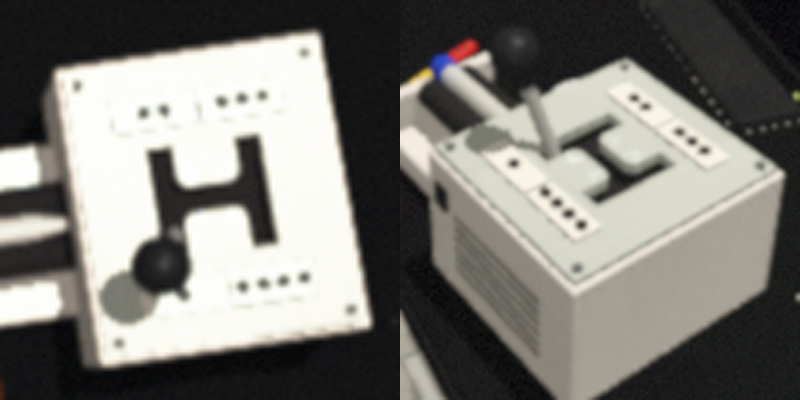

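Three studs mark the far right slot, at top-crop (242,98) and scene-crop (692,142). Four studs mark the near right. I'll triangulate the plate screws, studs and ball.

```bash
python3 - <<'E'
from h import *
T=lambda u,v:((u+.5)*105/400-.5+300,(v+.5)*105/400-.5+180)
S=lambda u,v:((u-400+.5)*145/400-.5+230,(v+.5)*145/400-.5+205)
pts=dict(FL=((77,85),(624,67)),FR=((304,52),(761,166)),NR=((351,310),(576,267)),NL=((119,344),(450,147)),three=((242,98),(692,142)),four=((274,282),(563,209)),ball=((162,265),(516,56)))
R={}
for k,(a,b) in pts.items():
    R[k]=tri(['top0','scene0'],[T(*a),S(*b)]); print(k,R[k].round(4), 'top@.11',atz('top0',T(*a),.11).round(4),'scene@.11',atz('scene0',S(*b),.11).round(4))
for z in('top0','scene0'):
    f=T if z=='top0' else S; i=0 if z=='top0' else 1
    g={k:atz(z,f(*pts[k][i]),.11) for k in('FL','FR','NR','NL')}
    c=sum(g.values())/4; x=(g['FL']+g['FR']-g['NL']-g['NR']); y=g['FL']+g['NL']-g['FR']-g['NR']
    print(z,c,np.degrees([np.arctan2(x[1],x[0]),np.arctan2(-y[0],y[1])]),np.linalg.norm(x)/2,np.linalg.norm(y)/2)
E
```

```text
FL [0.5231 0.3156 0.1114] top@.11 [0.5243 0.315  0.11  ] scene@.11 [0.523  0.3174 0.11  ]
FR [0.5454 0.1876 0.1108] top@.11 [0.5461 0.1871 0.11  ] scene@.11 [0.5454 0.1884 0.11  ]
NR [0.4006 0.1632 0.1122] top@.11 [0.4015 0.1623 0.11  ] scene@.11 [0.4009 0.1653 0.11  ]
NL [0.3792 0.2907 0.1114] top@.11 [0.3798 0.2903 0.11  ] scene@.11 [0.3793 0.2924 0.11  ]
three [0.5177 0.2232 0.114 ] top@.11 [0.519  0.2222 0.11  ] scene@.11 [0.5199 0.2273 0.11  ]
four [0.4151 0.2058 0.1141] top@.11 [0.416  0.2047 0.11  ] scene@.11 [0.4166 0.2098 0.11  ]
ball [0.4189 0.2761 0.1788] top@.11 [0.4239 0.2668 0.11  ] scene@.11 [0.4611 0.3633 0.11  ]
top0 [0.46291586 0.23870817 0.11      ] [9.71379851 9.63263173] 0.14666957048186224 0.129777085748717
scene0 [0.46216904 0.24086021 0.11      ] [9.48760952 9.75389047] 0.14612270613833497 0.1299431618568949
```

```bash
cat >> h.py <<'E'
from scipy.spatial.transform import Rotation as R
M=np.array([.4624,.2395,0]); RM=R.from_euler('z',9.65,degrees=True)
RG=RM*R.from_quat([0,1,0,0])  # tool x=-mx, y=my, z down
def go(x,y,z):
    o=get_obs(); w,a,b,c=o['tool_rot']; Rt=R.from_quat([a,b,c,w]); p=o['eef_pos']
    print('t',round(o['t'],2),'tool mixer',RM.inv().apply(p-M).round(4),'F mixer',RM.inv().apply(o['contact_force']).round(1),'w',o['gripper_width'])
    print('shift',Rt.inv().apply(M+RM.apply([x,y,z])-p).round(4),'turn',np.degrees((Rt.inv()*RG).as_rotvec()).round(2))
E
python3 -c "
from h import *
go(-.09,.0434,.21)
print(RM.inv().apply(np.array([.4189,.2761,.1788])-M))"
```

```text
t 0.1 tool mixer [-0.1631  0.4279  0.2023] F mixer [-0.5 -0.4 -0.5] w 1.0028184085647003
shift [-0.2534 -0.2983 -0.0072] turn [-1.000e-01 -2.000e-02 -2.958e+01]
[-0.03674925  0.04337398  0.1788    ]
```

>>> arm_command:
  commands: [-0.03,-0.035,-0.008,0,0,-4,0,-0.065,-0.075,-0.008,0,0,-9,0,-0.1,-0.115,-0.008,0,0,-14,0,-0.135,-0.155,-0.008,0,0,-19,0,-0.17,-0.2,-0.008,0,0,-24,0,-0.205,-0.24,-0.008,0,0,-29.6,0,-0.235,-0.275,-0.008,0,0,-29.6,0,-0.253,-0.298,-0.008,0,0,-29.6,0]
  force: 20

```text
t: 0.9
eef_pos: [0.3668, 0.2655, 0.211]
tool_rot: [-0.0, -0.084, 0.996, -0.0]
contact_force: [0.6, 0.6, 0.1]
gripper_width: 0.004
grasp_force: 0.0
```

>>> arm_command:
  commands: [0,0,0,0,0,0,0,0,0,0,0,0,0,0,0,0,0,0,0,0,0]

```text
t: 1.2
eef_pos: [0.3658, 0.2694, 0.2112]
tool_rot: [-0.0, -0.085, 0.996, 0.0]
contact_force: [0.0, -0.1, -0.5]
gripper_width: 0.001
grasp_force: 0.0
```

```bash
python3 -c "
from h import *
go(-.075,.0434,.168)
snap('scene','s1');snap('top','t1')
a=cv2.imread('pics/s1.png')[150:370,180:400];b=cv2.imread('pics/t1.png')[170:300,280:410]
cv2.imwrite('pics/c1.png',np.hstack([cv2.resize(a,(400,400),interpolation=2),cv2.resize(b,(400,400),interpolation=2)]))"
```

```text
t 1.2 tool mixer [-0.0902  0.0457  0.2112] F mixer [ 0.  -0.1 -0.5] w 0.001467243008653429
shift [-0.0152 -0.0024  0.0432] turn [ 0.03 -0.    0.12]
```

View pics/c1.png

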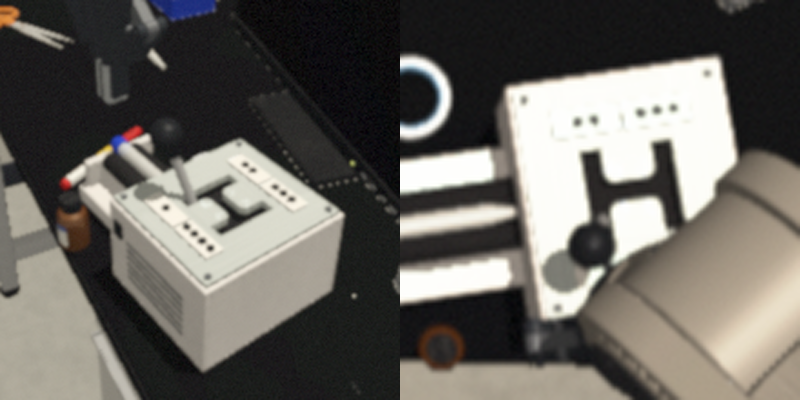

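```bash
python3 -c "
from h import *
p=get_obs()['eef_pos']; print((proj('s1',p)-[180,150])*400/220, (proj('t1',p)-[280,170])*400/130+[400,0])
B=lambda f,s:M+RM.apply(np.array([0.18*np.sin(f),.18*np.cos(f)*np.sin(s),.01+.18*np.cos(f)*np.cos(s)]))
for f in(-.2,-.23,-.26): print(f,(proj('s1',B(f,.25))-[180,150])*400/220, (proj('t1',B(f,.25))-[280,170])*400/130+[400,0])"
```

```text
[[115.18222308 125.49418214]] [[608.11075331 328.26597516]]
-0.2 [[167.98666051 133.83428839]] [[590.68119938 242.66293561]]
-0.23 [[163.51251868 136.93654856]] [[592.24875319 250.89482769]]
-0.26 [[159.06795772 140.20169699]] [[593.83366157 259.06646012]]
```

>>> arm_command:
  commands: [0,-0.002,0.025,0,0,0,0,0,-0.002,0.05,0,0,0,0,-0.01,-0.002,0.05,0,0,0,0,-0.018,-0.002,0.05,0,0,0,0,-0.023,-0.002,0.05,0,0,0,0,-0.028,-0.002,0.05,0,0,0,0,-0.033,-0.002,0.05,0,0,0,0,-0.038,-0.002,0.05,0,0,0,0]

```text
t: 2.1
eef_pos: [0.4045, 0.2742, 0.1629]
tool_rot: [0.0, -0.085, 0.996, 0.001]
contact_force: [-5.8, 1.8, 15.6]
gripper_width: 0.002
grasp_force: 7.5
```

```bash
python3 -c "
from h import *
go(-.027,.0434,.16)
snap('scene','s2');snap('top','t2')
a=cv2.imread('pics/s2.png')[190:300,230:340];b=cv2.imread('pics/t2.png')[170:300,280:410]
cv2.imwrite('pics/c2.png',np.hstack([cv2.resize(a,(400,400),interpolation=2),cv2.resize(b,(400,400),interpolation=2)]))"
```

```text
t 2.1 tool mixer [-0.0513  0.0439  0.1629] F mixer [-5.4  2.8 15.6] w 0.002097481549826746
shift [-0.0243 -0.0006  0.0029] turn [0.14 0.05 0.05]
```

View pics/c2.png

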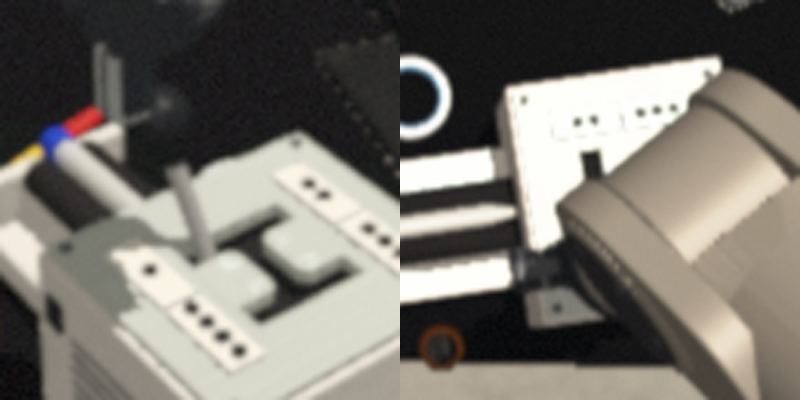

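```bash
python3 -c "
from h import *
o=get_obs();p=o['eef_pos'];print(o['contact_force'],p)
for d in (0,.02,.04,.073): print(d,(proj('s2',p+[0,0,d])-[230,190])*400/110)
B=lambda f,s:M+RM.apply(np.array([0.18*np.sin(f),.18*np.cos(f)*np.sin(s),.01+.18*np.cos(f)*np.cos(s)]))
for f in(-.1,-.15,-.2): print(f,B(f,.25),(proj('s2',B(f,.25))-[230,190])*400/110)
a=cv2.imread('pics/s2.png')[150:260,210:320];b=cv2.imread('pics/s1.png')[150:260,190:300]
f=lambda a:cv2.resize(np.clip(255*(a/255.)**.45,0,255).astype('uint8'),(400,400),interpolation=2)
cv2.imwrite('pics/c3.png',np.hstack([f(a),f(b)]))"
```

```text
[-4.11562822  1.35654739 10.23489699] [0.40514396 0.27453313 0.16316945]
0 [[127.63937482 164.16095236]]
0.02 [[127.10243633 128.78247204]]
0.04 [[126.54800895  92.25166149]]
0.073 [[125.59263312  29.30265326]]
-0.1 [0.43725657 0.28017095 0.18353294] [[184.26348319 103.9366414 ]]
-0.15 [0.4285006  0.27840057 0.18244586] [[169.16925433 112.60868353]]
-0.2 [0.41982935 0.27653295 0.18092776] [[154.15513921 122.21403133]]
```

View pics/c3.png

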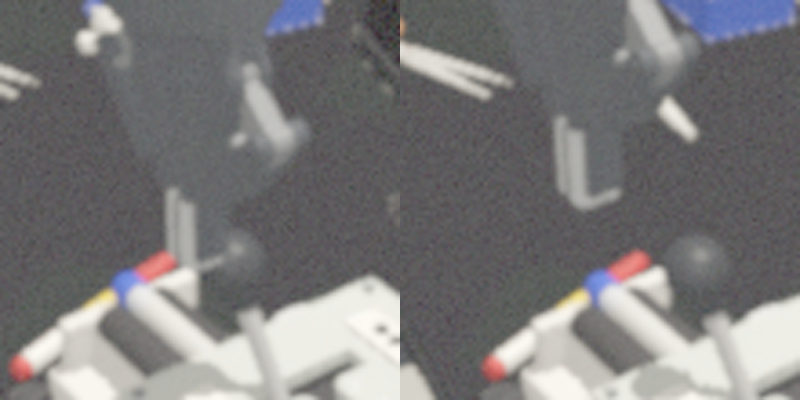

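The upward force and the pictures show the finger edge meeting the ball too high: the tip appears at c3 (205,265), above its predicted (200,309). I'll back off, go lower, and push at the ball's equator.

>>> arm_command:
  commands: [0.015,0,0,0,0,0,0,0.032,0,0,0,0,0,0,0.032,0,0.007,0,0,0,0,0.032,0,0.014,0,0,0,0]

```text
t: 2.6
eef_pos: [0.3727, 0.2673, 0.1471]
tool_rot: [0.0, -0.085, 0.996, 0.0]
contact_force: [-0.6, 0.6, -0.0]
gripper_width: -0.002
grasp_force: 0.0
```

>>> arm_command:
  commands: [-0.008,0,0,0,0,0,0,-0.016,0,0,0,0,0,0,-0.022,0,0,0,0,0,0,-0.027,0,0,0,0,0,0,-0.032,0,0,0,0,0,0,-0.037,0,0,0,0,0,0]

```text
t: 3.2
eef_pos: [0.409, 0.2736, 0.1471]
tool_rot: [-0.0, -0.084, 0.996, -0.0]
contact_force: [-2.2, 0.2, 1.0]
gripper_width: -0.003
grasp_force: 1.3
```

```bash
python3 -c "
from h import *
go(-.027,.0434,.148)
snap('scene','s3');snap('top','t3')
a=cv2.imread('pics/s3.png')[170:280,220:330];b=cv2.imread('pics/t3.png')[170:300,280:410]
f=lambda a:cv2.resize(np.clip(255*(a/255.)**.45,0,255).astype('uint8'),(400,400),interpolation=2)
B=lambda f,s:M+RM.apply(np.array([0.18*np.sin(f),.18*np.cos(f)*np.sin(s),.01+.18*np.cos(f)*np.cos(s)]))
for k in(0,-.05,-.1,-.15): print(k,(proj('s3',B(k,.25))-[220,170])*400/110)
cv2.imwrite('pics/c4.png',np.hstack([f(a),f(b)]))"
```

```text
t 3.2 tool mixer [-0.0469  0.0426  0.1471] F mixer [-2.2  0.5  1. ] w -0.0033713847735211727
shift [-0.0199  0.0008 -0.0009] turn [-0.   -0.05  0.04]
0 [[250.85331104 162.16341337]]
-0.05 [[235.75042091 168.93718109]]
-0.1 [[220.62711956 176.66391412]]
-0.15 [[205.5328907  185.33595626]]
```

View pics/c4.png

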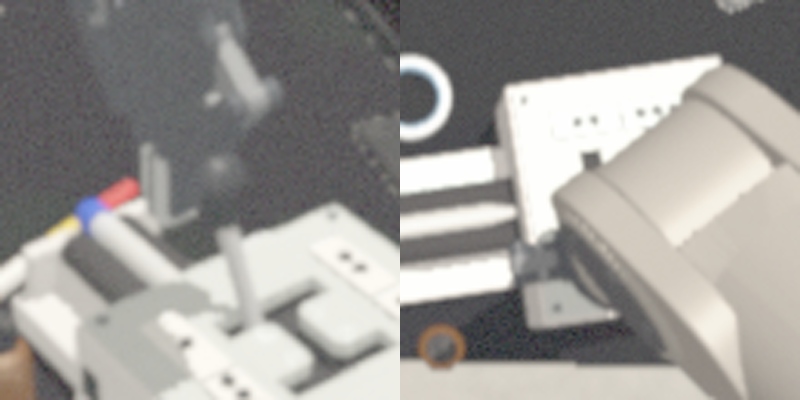

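The ball is now at c4 (222,172), so fore ≈ -0.10, with a clean 2 N push. The finger-to-ball offset is 29 mm.

>>> arm_command:
  commands: [-0.005,0.001,0,0,0,0,0,-0.01,0.001,0,0,0,0,0,-0.014,0.001,0,0,0,0,0,-0.017,0.001,0,0,0,0,0,-0.0185,0.001,0,0,0,0,0,-0.0185,0.001,0,0,0,0,0]

```text
t: 3.9
eef_pos: [0.4274, 0.2776, 0.1472]
tool_rot: [0.0, -0.084, 0.996, 0.0]
contact_force: [-1.1, 0.4, 1.0]
gripper_width: 0.002
grasp_force: 0.8
```

```bash
cat >> h.py <<'E'
B=lambda f,s,L=.18:M+RM.apply(np.array([L*np.sin(f),L*np.cos(f)*np.sin(s),.01+L*np.cos(f)*np.cos(s)]))
def fit(uv,f):  # fore,side from ball pixel, scene
    from scipy.optimize import fsolve
    return fsolve(lambda a:(proj(f,B(*a))[0]-uv),[0,.1])
E
python3 -c "
from h import *
go(-.027,.09,.148)
snap('scene','s4')
a=cv2.imread('pics/s4.png')[170:280,220:330]
f=lambda a:cv2.resize(np.clip(255*(a/255.)**.45,0,255).astype('uint8'),(600,600),interpolation=2)
for k in(.03,0,-.03): print(k,(proj('s4',[B(k,.25),B(k,.25,.1),B(k,.25,.15)])-[220,170])*600/110)
cv2.imwrite('pics/c5.png',f(a))"
```

```text
t 3.9 tool mixer [-0.0281  0.0435  0.1472] F mixer [-1.1  0.6  1. ] w 0.0016041385704431822
shift [-0.0011  0.0465 -0.0008] turn [0.01 0.01 0.01]
0.03 [[389.82798245 237.83729485]
 [416.08023074 464.07299564]
 [399.9090886  324.71389636]]
0 [[376.27996656 243.24512005]
 [408.90443764 467.43424682]
 [388.82217975 329.43281074]]
-0.03 [[362.69510982 249.16954714]
 [401.73410064 471.05227413]
 [377.71997313 334.56513689]]
```

View pics/c5.png

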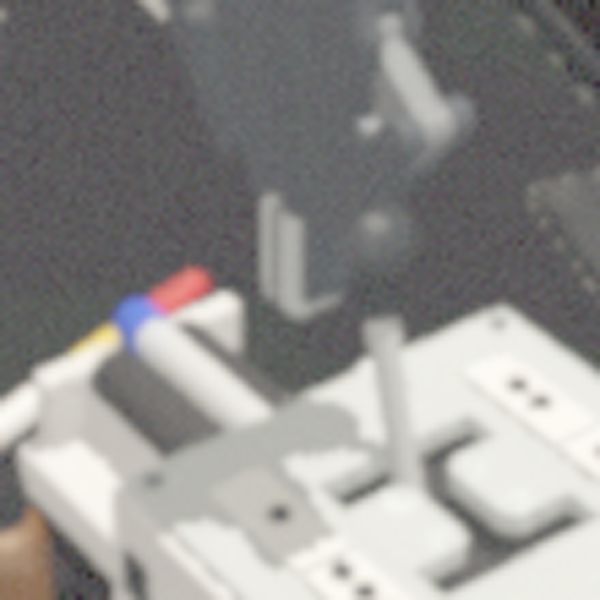

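Fore ≈ 0: the ball is at (380,240) and the shaft is in line with the cross channel. Next I go round to the left side of the ball.

>>> arm_command:
  commands: [0.015,0,0,0,0,0,0,0.03,0,0,0,0,0,0,0.03,0.03,0,0,0,0,0,0.03,0.06,0,0,0,0,0,0,0.062,0,0,0,0,0,-0.028,0.062,0,0,0,0,0,-0.028,0.055,0,0,0,0,0,-0.028,0.047,0,0,0,0,0]

```text
t: 4.75
eef_pos: [0.4458, 0.3279, 0.1469]
tool_rot: [-0.0, -0.084, 0.996, -0.0]
contact_force: [-0.5, -0.2, 0.1]
gripper_width: 0.003
grasp_force: 0.0
```

>>> arm_command:
  commands: [0,-0.006,0,0,0,0,0,0,-0.012,0,0,0,0,0,0,-0.018,0,0,0,0,0,0,-0.024,0,0,0,0,0,0,-0.03,0,0,0,0,0,0,-0.036,0,0,0,0,0]

```text
t: 5.35
eef_pos: [0.4531, 0.2933, 0.1476]
tool_rot: [0.0, -0.085, 0.996, 0.0]
contact_force: [-0.8, 3.6, 2.4]
gripper_width: -0.001
grasp_force: 1.5
```

```bash
python3 -c "
from h import *
go(0,-.014,.148)
snap('scene','s5')
a=cv2.imread('pics/s5.png')[170:280,220:330]
f=lambda a:cv2.resize(np.clip(255*(a/255.)**.45,0,255).astype('uint8'),(600,600),interpolation=2)
for k in(.2,.1,.0): print(k,(proj('s5',[B(0,k),B(0,k,.1),B(0,k,.15)])-[220,170])*600/110)
cv2.imwrite('pics/c6.png',f(a))"
```

```text
t 5.35 tool mixer [-0.0002  0.0546  0.1476] F mixer [-0.2  3.7  2.4] w -0.0008392171160715914
shift [-0.0001 -0.0686 -0.0005] turn [0.05 0.05 0.06]
0.2 [[393.75267885 250.57595177]
 [418.36087561 472.5268439 ]
 [403.24036997 336.14912593]]
0.1 [[430.14263078 269.64801469]
 [437.7707055  484.86798925]
 [433.1002689  353.09538824]]
0.0 [[468.13191991 294.6643767 ]
 [457.66543437 500.03127189]
 [464.05168739 374.72417145]]
```

View pics/c6.png

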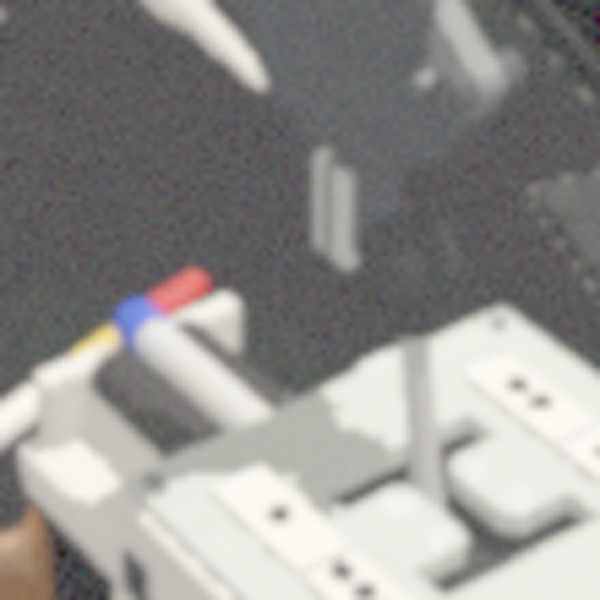

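The lever is moving along the cross channel: the shaft is at (415,345)-(428,480), side ≈ 0.15. I'll continue.

>>> arm_command:
  commands: [0,-0.006,0,0,0,0,0,0,-0.012,0,0,0,0,0,0,-0.018,0,0,0,0,0,0,-0.024,0,0,0,0,0,0,-0.03,0,0,0,0,0,0,-0.036,0,0,0,0,0]

```text
t: 6.0
eef_pos: [0.4589, 0.2569, 0.1471]
tool_rot: [-0.0, -0.084, 0.996, -0.0]
contact_force: [-0.1, 2.4, 1.8]
gripper_width: 0.004
grasp_force: 1.1
```

>>> arm_command:
  commands: [0,-0.006,0,0,0,0,0,0,-0.012,0,0,0,0,0,0,-0.018,0,0,0,0,0,0,-0.024,0,0,0,0,0,0,-0.028,0,0,0,0,0]

```text
t: 6.5
eef_pos: [0.4634, 0.2291, 0.1469]
tool_rot: [-0.0, -0.084, 0.996, -0.0]
contact_force: [-0.5, 2.0, -1.2]
gripper_width: -0.0
grasp_force: 1.0
```

```bash
python3 -c "
from h import *
go(0,-.016,.148)
snap('scene','s6')
a=cv2.imread('pics/s6.png')[170:280,240:350]
f=lambda a:cv2.resize(np.clip(255*(a/255.)**.45,0,255).astype('uint8'),(600,600),interpolation=2)
for k in(-.15,-.2,-.25): print(k,(proj('s6',[B(0,k),B(0,k,.1),B(0,k,.15)])-[240,170])*600/110)
cv2.imwrite('pics/c7.png',f(a))"
```

```text
t 6.5 tool mixer [-0.0007 -0.0104  0.1469] F mixer [-0.2  2.  -1.2] w -0.00024879145130528616
shift [-0.0007 -0.0056 -0.0011] turn [-0.03 -0.04 -0.  ]
-0.15 [[418.00548528 343.2548213 ]
 [378.81790748 527.83001233]
 [402.61295746 415.75429491]]
-0.2 [[437.92079814 362.32025135]
 [388.88194513 538.36588521]
 [418.61402553 431.63004987]]
-0.25 [[457.84337641 382.76004651]
 [398.88347173 549.49525967]
 [434.57935991 448.54934469]]
```

View pics/c7.png

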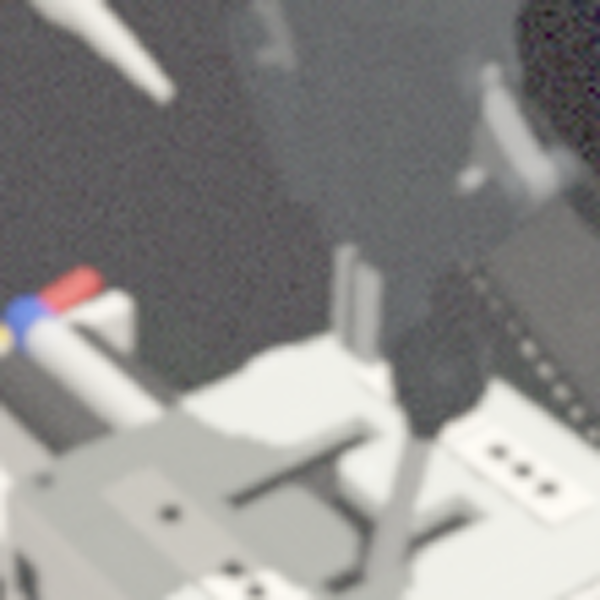

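The ball is at (440,365), side ≈ -0.21. It needs about 8 mm more.

>>> arm_command:
  commands: [0,-0.003,0,0,0,0,0,0,-0.006,0,0,0,0,0,0,-0.008,0,0,0,0,0,0,-0.008,0,0,0,0,0]

```text
t: 6.95
eef_pos: [0.465, 0.2217, 0.1472]
tool_rot: [-0.0, -0.084, 0.996, -0.0]
contact_force: [-0.9, 1.0, 0.1]
gripper_width: -0.002
grasp_force: 0.4
```

>>> arm_command:
  commands: [0,0.02,0,0,0,0,0,0.03,0.02,0,0,0,0,0,0.06,0.02,0,0,0,0,0,0.06,-0.005,0,0,0,0,0,0.06,-0.027,0,0,0,0,0,0.05,-0.027,0,0,0,0,0,0.042,-0.027,0,0,0,0,0,0.036,-0.027,0,0,0,0,0]

```text
t: 7.75
eef_pos: [0.4352, 0.1904, 0.1474]
tool_rot: [0.0, -0.085, 0.996, 0.0]
contact_force: [0.9, 0.4, 0.1]
gripper_width: 0.001
grasp_force: 0.0
```

>>> arm_command:
  commands: [-0.005,0,0,0,0,0,0,-0.01,0,0,0,0,0,0,-0.015,0,0,0,0,0,0,-0.02,0,0,0,0,0,0,-0.025,0,0,0,0,0,0,-0.03,0,0,0,0,0,0,-0.035,0,0,0,0,0]

```text
$.commands: bad value
```

>>> arm_command:
  commands: [-0.005,0,0,0,0,0,0,-0.01,0,0,0,0,0,0,-0.015,0,0,0,0,0,0,-0.02,0,0,0,0,0,0,-0.025,0,0,0,0,0,0,-0.03,0,0,0,0,0,0,-0.035,0,0,0,0,0,0]

```text
t: 8.45
eef_pos: [0.4686, 0.1955, 0.147]
tool_rot: [-0.0, -0.084, 0.996, 0.0]
contact_force: [-2.3, 0.5, -0.7]
gripper_width: -0.003
grasp_force: 1.1
```

```bash
python3 -c "
from h import *
go(.0185,-.0445,.148)"
```

```text
t 8.45 tool mixer [-0.0013 -0.0444  0.147 ] F mixer [-2.2  0.9 -0.7] w -0.002555135732946466
shift [-0.0198 -0.0001 -0.001 ] turn [ 0.   -0.03  0.03]
```

>>> arm_command:
  commands: [-0.004,0,0,0,0,0,0,-0.008,0,0,0,0,0,0,-0.012,0,0,0,0,0,0,-0.016,0,0,0,0,0,0,-0.018,0,0,0,0,0,0]

```text
t: 8.95
eef_pos: [0.4866, 0.1983, 0.1471]
tool_rot: [-0.0, -0.084, 0.996, -0.0]
contact_force: [-1.6, -0.4, -1.8]
gripper_width: 0.0
grasp_force: 1.1
```

>>> arm_command:
  commands: [-0.001,0,0,0,0,0,0,-0.002,0,0,0,0,0,0]

```text
t: 9.15
eef_pos: [0.4882, 0.1986, 0.1472]
tool_rot: [-0.0, -0.084, 0.996, -0.0]
contact_force: [-1.7, -0.2, -2.1]
gripper_width: 0.0
grasp_force: 1.4
```

Still only friction-level force, so I'll keep creeping.

>>> arm_command:
  commands: [-0.001,0,0,0,0,0,0,-0.002,0,0,0,0,0,0]

```text
t: 9.35
eef_pos: [0.4891, 0.1988, 0.1469]
tool_rot: [-0.001, -0.084, 0.996, -0.0]
contact_force: [-6.3, -0.6, 0.9]
gripper_width: 0.001
grasp_force: 3.3
```

>>> arm_command:
  commands: [-0.001,0,0,0,0,0,0,-0.002,0,0,0,0,0,0]

```text
t: 9.55
eef_pos: [0.4897, 0.1988, 0.1467]
tool_rot: [-0.003, -0.084, 0.996, -0.001]
contact_force: [-10.7, -1.4, 3.8]
gripper_width: 0.0
grasp_force: 5.5
```

The force climbs while the motion stops, so the lever is home against the end. Retreating and checking.

>>> arm_command:
  commands: [0.02,0,0,0,0,0,0,0.05,0,0,0,0,0,0,0.08,0,0,0,0,0,0,0.1,0,-0.03,0,0,0,0,0.1,0.04,-0.06,0,0,0,0,0.1,0.08,-0.06,0,0,0,0,0.1,0.12,-0.06,0,0,0,0,0.1,0.16,-0.06,0,0,0,0]

```text
t: 10.35
eef_pos: [0.3677, 0.3427, 0.2086]
tool_rot: [0.002, -0.084, 0.996, 0.002]
contact_force: [1.3, 0.3, 0.9]
gripper_width: -0.003
grasp_force: 0.0
```

>>> arm_command:
  commands: [0,0.04,0,0,0,0,0,0,0.08,0,0,0,0,0,0,0.12,0,0,0,0,0,0,0.16,0,0,0,0,0,0,0.16,0,0,0,0,0]

```text
t: 10.85
eef_pos: [0.3374, 0.5049, 0.2077]
tool_rot: [0.0, -0.088, 0.996, 0.003]
contact_force: [-0.0, 0.0, -0.0]
gripper_width: -0.0
grasp_force: 0.0
```

```bash
python3 -c "
from h import *
go(0,0,.2)
snap('scene','s9');snap('top','t9')
a=cv2.imread('pics/s9.png')[190:340,200:350];b=cv2.imread('pics/t9.png')[170:300,280:410]
P=np.array([B(.26,-.25),B(.26,-.25,.1)]);P2=np.array([B(.23,-.25),B(.23,-.25,.1)])
for p in(P,P2):print((proj('s9',p)-[200,190])*400/150,(proj('t9',p)-[280,170])*400/130+[400,0])
f=lambda a:cv2.resize(a,(400,400),interpolation=2)
cv2.imwrite('pics/c9.png',np.hstack([f(a),f(b)]))"
```

```text
t 10.85 tool mixer [-0.0787  0.2826  0.2077] F mixer [-0.  0. -0.] w -0.00010294561557744514
shift [-0.0767 -0.2832  0.0062] turn [0.31 0.07 0.41]
[[384.56336703 112.94386932]
 [330.5154684  202.67188379]] [[701.50387383  98.26660461]
 [657.10122627 148.72814701]]
[[378.93497292 114.53882127]
 [327.43481114 203.75176387]] [[703.83009319 105.76967306]
 [658.24920418 152.64807071]]
```

View pics/c9.png

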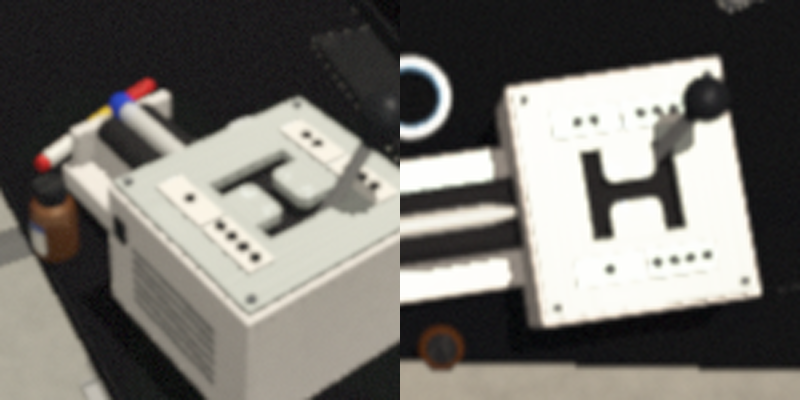

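The lever stands in the far right slot by the three studs. The ball is at (707,98), which matches the home prediction of (702,98), and the bystanders look unmoved.

```bash
python3 -c "
from station import hand_in
print(hand_in())"
```

```text
the job is handed in; nothing more can be done
None
```

The lever is in the three-stud (far right) slot, pushed home against its end, and the job is handed in at about 11 s. One early push landed too high on the ball and pressed it with about 16 N before I backed off. The later pushes took 2–4 N, with about 11 N at the end stop, and the last pictures show no sign that the bottle, tape or marker moved.

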